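Slide the vial rack home under the rack reader

TASK

Load the rack reader: push the blue rack with the capped vials along its lane, under the low reading head, until its front end is home at the end stop on the far side. Keep it down on the lane, leave the empty grey rack in the other lane where it is, and let go and back away.

Things in the scene. Friction and masses are not known exactly. Their poses are not given: they have to be found in the camera images.
- vial_rack_center (a point): Blue vial rack full of small capped vials, 54 x 150 mm, body 22 mm high (caps reach 35 mm above its underside), 0.2 kg, loose. The point is the centre of the body, 11 mm above its underside; y runs along its length. It stands in either lane of the reader, lengthwise, its centre at reader y = 100 to 140 mm.
- empty_rack_center (a point): Empty grey rack with open wells, 54 x 150 x 22 mm, 0.15 kg, loose; point at its centre, 11 mm above its underside, y along its length. It stands in the reader's other lane and must stay there.
- reader: Fixed two-lane rack reader: aluminium deck (x -80 to 80, y -90 to 225 mm, top z = 5) with low rails and a white bridge, the reading head. Origin on the worktop, z up; y runs along the lanes out to the open loading end: racks are pushed towards -y. Lane centre lines x = -36 and +36 mm; lanes 60 mm wide, rails up to z = 11 mm. Bridge y = -60 to 0, underside z = 46, top z = 71 mm.
- reader_stop (a point): Middle of the top edge of the end stop's face (dark bar across both lanes at the reader's far end), at reader x = 0, y = -75, z = 32 mm; axes as the reader's. A rack that is home has its front end on this face, its centre at reader y = 0 and its rear end at y = +75 mm, well outside the bridge.

How it is judged:
By the outcome, as a careful person would: the job done as asked, in the order asked, and still so for the second after the job is handed in, with the robot touching nothing.
It also fails if it takes over 29 s, if anything falls off the work surface, if the arm or the gripper's body presses on something with over 40 N, if the wrist force passes 120 N, or if a joint passes its speed limit or range.

ROBOT

A 7-joint arm with a two-finger parallel gripper is mounted at the origin on a cart in front of the work surface, level with it; the furniture and walls round the work are solid. World frame = base frame: x ahead of the robot, y to its left, z up, the work surface at z = 0. Lengths are in m, angles in rad, forces in N, time in s.
With the tool pointing down it reaches from about 0.425 to 0.925 m from the base axis. Payload 6.8 kg.
Tool frame: the origin (TCP) lies midway between the tips of the shut fingers; the grasp point (between the pads) lies 19 mm behind it; z points along the fingers, x is the direction in which the jaws open and shut, and the axes are right-handed (so a half turn about z gives the same grasp; the last joint's range is limited). The gripper opens to 85 mm and grips with 20 to 120 N. Pads are 22 mm wide; open, the fingers measure 114 mm over their backs; the gripper's body (76 mm by 85 mm) begins 54 mm behind the grasp point. The pads swing forward as they close: fully open they stand 13 mm farther back than shut.
Start: joints at [1.106, 0.477, 0.022, 1.555, -0.011, 1.109, -0.083], TCP at [0.236, -0.633, 0.231] pointing down, gripper open.
Joint ranges: [-2.96, 2.96], [-0.34, 2.1], [-1.41, 1.46], [0.24, 2.44], [-1.37, 4.51], [0.17, 1.92], [-2.96, 2.96]. Speed limits (rad/s): [2.39, 2.39, 3.14, 3.14, 3.14, 3.14, 3.14].

INTERFACE

Orientations are given as a unit quaternion [w, x, y, z].
In Python, from station import bot, imaging, nets gives the robot as it stands. The module is installed in compiled form; this text tells all that it offers.
- The arm moves only by the tool apply_moves, never from a script. Its argument "moves" is text: rows parted by semicolons, each of 7 numbers parted by spaces: the gripper command: -1 is fully open, 1 is shut, values between are in proportion, then the shift along the tool's x, y, z normalised to -1 to 1, where 1 is 120 mm, then the turn, a rotation vector about the tool's x, y, z normalised to -1 to 1, where 1 is 4 degrees. In form: hand dx dy dz rx ry rz; .... A call has 1 to 12 rows; each row shifts and turns the commanded pose from where the row before left it, along the tool's axes as they then stand; what a row does not reach is not made up. A row lasts 1/12 s, in which the tool goes at most 41.7 mm and 7.16 degrees, less where a joint would pass 70% of its speed; a pose out of reach is approached as far as the arm can. A call with a number of a shift or a turn outside -1 to 1 is refused whole. A call with a gripper value outside its range is refused whole. The fingers move at their own pace and stop on an object; "force" is the grip in N (left out, the last holds). Time passes only in rows, so rows that do not move let the fingers close. It gives the time, the measured TCP pose, the force and the opening at its end, in the units of the state.
- bot.get_obs(): the state, without advancing time (a new reading comes with each control period).
- imaging.read_camera(name): name is "side" or "top"; returns a dict with "image" (400x640x3 uint8, red, green, blue), "fx", "fy", "cx", "cy" (pixels), "view" (4x4, takes a point from world to camera coordinates). Camera axes: x right, y down, z forward; pixel columns grow to the right and rows downward; lengths in m; the calibration is good to about 2 mm. A picture is of the moment at which its call begins. There is no depth.
- bot.hand_in(): hands the job in, once; it reports no verdict.
Trained networks look in a picture, given as the dict that the camera call returned (one of the last four; its "shot" number tells which), for a name from the list of things; names that differ only in an ending like _2 or _b are one class to them, and where a whole thing is asked for, a point or a joint stands for the part that bears it (a point fixed in the world has none). Each returns a list of dicts, best first, with "score" (0 to 1); they miss things now and then, are a little off and sometimes report something else, mostly with a low value. They report only what shows in the picture. A call takes as long as a camera call.
- nets.spot_in(picture, name): "rect" ([left, top, right, bottom] in pixels, round what is visible of it).
- nets.outline_of(picture, name): "region" (400x640 bool, what is visible of it) and "rect" ([left, top, right, bottom] in pixels, round what is visible of it).
- nets.spot_point(picture, name): "location" ([column, row] in pixels: a listed point, or the origin of a listed thing).
The state is a dict: "t": time; "q": joint angles; "joint_vel": joint speeds; "joint_torque": joint torques, N m; "eef_pos": TCP position; "tool_rot": TCP orientation; "contact_force": force on the tool from outside, world axes, zero at the start; "torque": the same for the moment, N m; "gripper_width": opening from 0.0 (shut) to 1.0 (fully open).
Only numpy, scipy, OpenCV 4.12 (cv2) and the standard library are available. Lean on these libraries where they do the work, as an engineer would, in place of code of your own. Each camera call takes 0.05 s, during which the arm holds its last target.

## Working session

There is one attempt and no reset: what is moved stays moved. The work goes in short steps, Python scripts to look and compute and a tool call to move; the robot and the scene stay as the last step left them, time stands still between calls to the robot, and variables do not carry over. Pictures are saved under pics/ and viewed, and the job is handed in when it is done.

Besides the shell and the picture viewer there is one more tool, called after "Emit:" as name(argument=value, ...), one argument or row to a line, values as JSON. apply_moves: Moves the arm, as the interface text tells. Scaled input: -1 to 1 covers 120 mm each way for a shift and 4 degrees each way for a turn. Its arguments: {"type":"object","properties":{"moves":{"type":"string"},"force":{"type":"number"}},"required":["moves"]}

```bash
mkdir -p pics; cat > h.py <<'E'
import numpy as np, cv2
from station import bot, imaging, nets
def save(p,n): cv2.imwrite('pics/'+n+'.png',cv2.cvtColor(p['image'],cv2.COLOR_RGB2BGR))
def ray(p,uv):
    V=np.array(p['view']);R=V[:3,:3];t=V[:3,3]
    d=R.T@np.array([(uv[0]-p['cx'])/p['fx'],(uv[1]-p['cy'])/p['fy'],1]);return -R.T@t,d
def atz(p,uv,z):
    o,d=ray(p,uv);return o+d*(z-o[2])/d[2]
def proj(p,X):
    V=np.array(p['view']);c=V[:3,:3]@np.array(X)+V[:3,3];return np.array([p['fx']*c[0]/c[2]+p['cx'],p['fy']*c[1]/c[2]+p['cy']])
E
python3 - <<'E'
from h import *
np.set_printoptions(precision=4,suppress=True)
o=bot.get_obs();print(o['t'],o['eef_pos'],o['tool_rot'],o['contact_force'])
for c in('side','top'):
    p=imaging.read_camera(c);save(p,c+'0')
    print(c,np.array(p['view']),p['fx'])
    for n,z in(('vial_rack_center',.016),('empty_rack_center',.016),('reader',0),('reader_stop',.032)):
        for r in nets.spot_point(p,n)[:2]: print(n,r['score'],r['location'],atz(p,r['location'],z))
E
```

```text
0.0 [ 0.2355 -0.6319  0.2303] [-0.0005  0.8214 -0.5704 -0.0008] [ 0.4475  0.4965 -0.0205]
side [[ 0.9879 -0.1551 -0.0069 -0.4756]
 [-0.1046 -0.6316 -0.7682  0.1067]
 [ 0.1148  0.7596 -0.6402  0.8086]
 [ 0.      0.      0.      1.    ]] 361.6743603643488
vial_rack_center 0.68 [315.8, 177.9] [0.4955 0.1576 0.016 ]
empty_rack_center 0.19 [314.8, 179.5] [0.4918 0.1509 0.016 ]
reader 0.67 [314.0, 222.8] [0.4677 0.0016 0.    ]
reader 0.37 [324.6, 226.5] [ 0.4906 -0.015   0.    ]
reader_stop 0.62 [314.2, 219.6] [ 0.4654 -0.0214  0.032 ]
reader_stop 0.58 [325.4, 229.5] [ 0.4853 -0.0571  0.032 ]
top [[ 0.0134 -0.9999  0.0059 -0.0019]
 [-0.985  -0.0142 -0.1721  0.4918]
 [ 0.1722 -0.0035 -0.9851  0.83  ]
 [ 0.      0.      0.      1.    ]] 364.4768570932322
vial_rack_center 0.69 [263.7, 199.2] [0.487  0.1501 0.016 ]
empty_rack_center 0.93 [274.0, 225.9] [0.4216 0.1224 0.016 ]
reader 0.72 [320.1, 207.8] [0.4699 0.011  0.    ]
reader_stop 0.89 [349.4, 200.0] [ 0.4854 -0.0598  0.032 ]
```

View pics/side0.png

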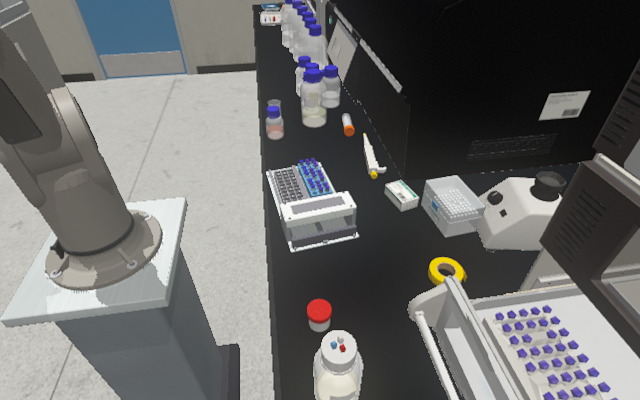

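View pics/top0.png

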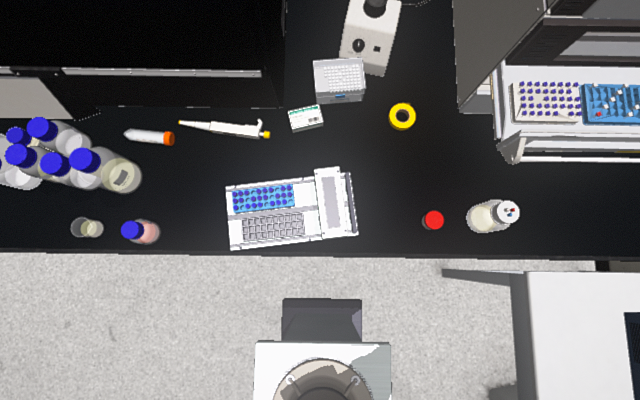

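```bash
python3 - <<'E'
import cv2
a=cv2.imread('pics/top0.png')[160:256,215:365];cv2.imwrite('pics/topz.png',cv2.resize(a,(750,480),interpolation=cv2.INTER_CUBIC))
a=cv2.imread('pics/side0.png')[150:255,255:365];cv2.imwrite('pics/sidez.png',cv2.resize(a,(628,600),interpolation=cv2.INTER_CUBIC))
E
```

```text
(no output)
```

View pics/topz.png

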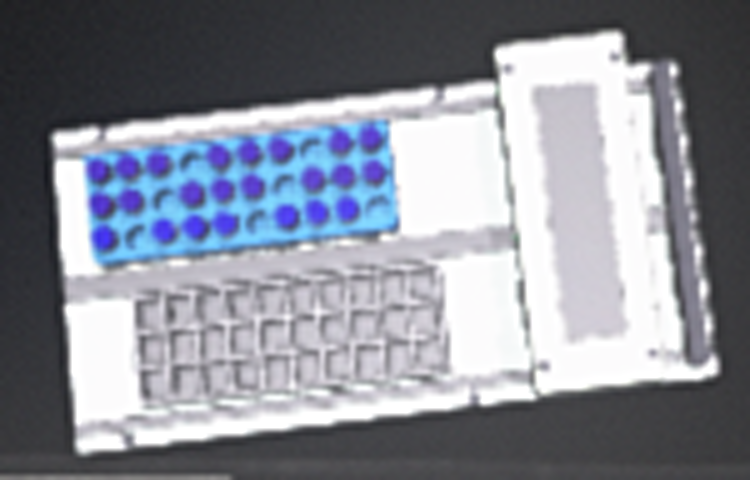

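View pics/sidez.png

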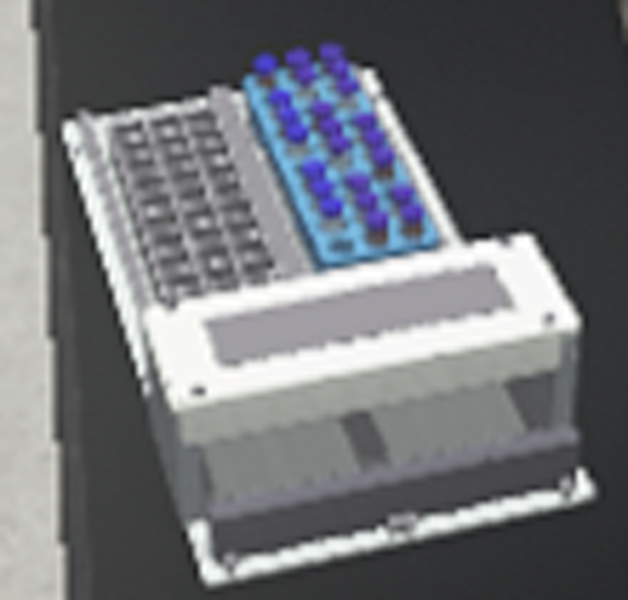

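```bash
cat > fit.py <<'E'
from h import *
from scipy.optimize import least_squares
np.set_printoptions(precision=4,suppress=True)
P={c:imaging.read_camera(c) for c in('top','side')}
def tz(u,v):return (215+(u+.5)/5-.5,160+(v+.5)/5-.5)
def sz(u,v):return (255+(u+.5)/5.71-.5,150+(v+.5)/5.71-.5)
B='b'
obs=[('top',tz(52,132),(80,225,6)),('top',tz(78,452),(-80,225,6)),('top',tz(718,374),(-80,-90,5)),('top',tz(678,62),(80,-90,5)),
('top',tz(496,46),(B,0,71)),('top',tz(624,33),(B,-60,71)),('top',tz(538,393),('-b',0,71)),
('side',sz(205,580),(-80,-90,3)),('side',sz(596,490),(80,-90,3)),('side',sz(67,125),(-80,225,6)),
('side',sz(145,312),('-b',0,71)),('side',sz(180,410),('-b',-60,71)),('side',sz(582,325),(B,-60,71)),('side',sz(532,238),(B,0,71))]
def w(th,x,b):
    x=[b if x[0]=='b' else -b if x[0]=='-b' else x[0],x[1],x[2]]
    c,s=np.cos(th[2]),np.sin(th[2]);return np.array([th[0]+(c*x[0]-s*x[1])/1e3,th[1]+(s*x[0]+c*x[1])/1e3,x[2]/1e3])
def f(th): return np.concatenate([proj(P[c],w(th,x,th[3]*1000))-np.array(u) for c,u,x in obs])
for sel in(None,'top','side'):
    full=obs
    if sel: obs=[o for o in full if o[0]==sel]
    r=least_squares(f,[.47,0,.1,.08],loss='soft_l1');print(sel,r.x,np.degrees(r.x[2]));
    if not sel: print(r.fun.reshape(-1,2).round(1).tolist())
    obs=full
E
python3 fit.py
```

```text
None [0.4715 0.0153 0.1322 0.0806] 7.572412935325797
[[0.4, -0.1], [0.0, -0.1], [0.4, 0.2], [-0.2, -0.4], [0.4, 0.2], [0.2, -0.1], [0.1, -0.6], [0.3, 0.8], [0.4, 1.2], [-0.8, -0.7], [-0.3, -1.5], [-0.7, -1.2], [0.1, -0.8], [-0.3, -1.6]]
top [0.4711 0.0157 0.1318 0.0814] 7.550647765580407
side [0.4717 0.013  0.1279 0.08  ] 7.328754583127776
```

```bash
python3 - <<'E'
from h import *
np.set_printoptions(precision=4,suppress=True)
p=imaging.read_camera('top');s=imaging.read_camera('side')
def tri(a,b):
    o1,d1=ray(p,a);o2,d2=ray(s,b);A=np.stack([d1,-d2],1);k=np.linalg.lstsq(A,o2-o1,rcond=None)[0]
    return o1+k[0]*d1,o2+k[1]*d2
print('bottle cap',tri((508,212),(339,340)));print('red',tri((434,219),(319,305)))
print('tray corner',tri((497,163),(418,305)));
th=7.55*np.pi/180;R=np.array([[np.cos(th),-np.sin(th)],[np.sin(th),np.cos(th)]]);O=np.array([.4713,.0152])
for n,uv in dict(rearA=(85,155),rearB=(102,265),frA=(388,122),frB=(399,235)).items():
    print(n,1e3*R.T@(atz(p,(215+uv[0]/5,160+uv[1]/5),.027)[:2]-O))
for n,uv in dict(rearA=(135,290),rearB=(145,408),frA=(435,265),frB=(450,370)).items():
    print('e',n,1e3*R.T@(atz(p,(215+uv[0]/5,160+uv[1]/5),.027)[:2]-O))
for y in(260,215,200,75): print(y,O+R@[.036,y/1e3])
# simulate plan
o=bot.get_obs();print(o['eef_pos'],o['gripper_width'])
E
```

```text
bottle cap (array([ 0.4452, -0.3813,  0.1506]), array([ 0.4481, -0.3812,  0.1509]))
red (array([ 0.44  , -0.2575,  0.0499]), array([ 0.44  , -0.2575,  0.0499]))
tray corner (array([ 0.546 , -0.3578,  0.1661]), array([ 0.561 , -0.3595,  0.1711]))
rearA [ 60.5773 205.0589]
rearB [  5.6548 201.0064]
frA [59.6535 56.5482]
frB [ 3.3932 57.0715]
e rearA [ -8.3156 186.1726]
e rearB [-65.2329 185.9839]
e frA [-13.2174  41.3312]
e frB [-64.3895  39.6898]
260 [0.4728 0.2777]
215 [0.4787 0.2331]
200 [0.4807 0.2182]
75 [0.4971 0.0943]
[ 0.2358 -0.6325  0.2313] 0.9972966703343752
```

Emit:
apply_moves(
  moves="-1 -0.1 -0.27 -0.02 0 0 -0.75;-1 -0.1 -0.27 -0.02 0 0 -0.75;0.2 -0.1 -0.27 -0.02 0 0 -0.75;0.6 -0.1 -0.27 -0.02 0 0 -0.75;1 -0.1 -0.27 -0.02 0 0 -0.75;1 -0.1 -0.27 -0.02 0 0 -0.75;1 -0.1 -0.27 -0.02 0 0 -0.75;1 -0.08 -0.27 -0.02 0 0 -0.75;1 0 -0.25 -0.02 0 0 -0.75;1 0 -0.25 -0.02 0 0 -0.75;1 0 -0.25 0 0 0 -0.75;1 0 -0.25 0 0 0 -0.75",
  force=40,
)

```text
t: 1.7
eef_pos: [0.4888, -0.3289, 0.2558]
tool_rot: [0.0, 0.958, -0.288, 0.001]
contact_force: [0.4, -0.4, 0.7]
gripper_width: -0.002
```

Emit:
apply_moves(
  moves="1 -0.02 -0.25 0 0 0 -0.75;1 -0.02 -0.25 0 0 0 -0.75;1 -0.02 -0.25 0 0 0 -0.75;1 -0.02 -0.25 0 0 0 -0.75;1 -0.02 -0.25 0 0 0 -0.75;1 -0.02 -0.25 0 0 0 -0.75;1 -0.02 -0.25 0 0 0 -0.75;1 -0.02 -0.25 0 0 0 -0.75;1 -0.02 -0.25 0 0 0 -0.75;1 -0.02 -0.25 0 0 0 -0.75;1 -0.02 -0.25 0 0 0 -0.75;1 -0.02 -0.25 0 0 0 -0.75",
)

```text
t: 2.7
eef_pos: [0.5647, 0.0183, 0.2555]
tool_rot: [0.0, 1.0, 0.022, 0.0]
contact_force: [1.0, 0.2, -0.2]
gripper_width: 0.004
```

```bash
cat > go.py <<'E'
import sys
from h import *
from scipy.spatial.transform import Rotation as Ro
th=7.55*np.pi/180;R=np.array([[np.cos(th),-np.sin(th)],[np.sin(th),np.cos(th)]]);O=np.array([.4713,.0152])
x,y,z=map(float,sys.argv[1:4])  # reader mm, z world mm
o=bot.get_obs();T=Ro.from_quat(np.roll(o['tool_rot'],-1)).as_matrix()
g=np.append(O+R@[x/1e3,y/1e3],z/1e3)
print('t',o['t'],'reader pos',1e3*R.T@(np.array(o['eef_pos'])[:2]-O),'z',o['eef_pos'][2])
G=np.stack([[np.cos(th),np.sin(th),0],[np.sin(th),-np.cos(th),0],[0,0,-1]],1)
print('shift after turn, units',G.T@(g-o['eef_pos'])/.12,'before turn',T.T@(g-o['eef_pos'])/.12,'turn units',np.degrees(Ro.from_matrix(T.T@G).as_rotvec())/4)
E
python3 go.py 35 250 150
```

```text
t 2.7 reader pos [92.95407549 -9.15327326] z 0.25547206615608875
shift after turn, units [-0.48295063 -2.15961061  0.87893388] before turn [-0.66886289 -2.10963319  0.87849548] turn units [ 7.60468735e-04 -8.07841422e-03 -1.24341730e+00]
```

Emit:
apply_moves(
  moves="1 0 0 0 0 0 -0.62;1 0 0 0 0 0 -0.62;1 -0.05 -0.216 0.03 0 0 0;1 -0.05 -0.216 0.03 0 0 0;1 -0.05 -0.216 0.07 0 0 0;1 -0.05 -0.216 0.07 0 0 0;1 -0.05 -0.216 0.1 0 0 0;1 -0.05 -0.216 0.1 0 0 0;1 -0.05 -0.216 0.1 0 0 0;1 -0.05 -0.216 0.1 0 0 0;1 -0.05 -0.216 0.14 0 0 0;1 -0.03 -0.216 0.14 0 0 0",
)

```text
t: 3.7
eef_pos: [0.4736, 0.2677, 0.1495]
tool_rot: [-0.0, 0.998, 0.064, 0.001]
contact_force: [0.4, 0.1, -0.7]
gripper_width: 0.0
```

```bash
python3 go.py 35 245 15; python3 - <<'E'
from h import *
for c in('top','side'):
    p=imaging.read_camera(c);a=cv2.cvtColor(p['image'],cv2.COLOR_RGB2BGR)
    a=a[100:260,190:390] if c=='top' else a[110:270,240:400]
    cv2.imwrite(f'pics/{c}1.png',cv2.resize(a,None,fx=3.7,fy=3.7,interpolation=cv2.INTER_CUBIC))
E
```

```text
t 3.7 reader pos [ 35.47941029 250.03550865] z 0.14951077974056642
shift after turn, units [-0.00399509  0.04196257  1.12092316] before turn [-0.005083    0.04210737  1.12091333] turn units [-0.00168748 -0.01541055 -0.04022111]
```

View pics/side1.png

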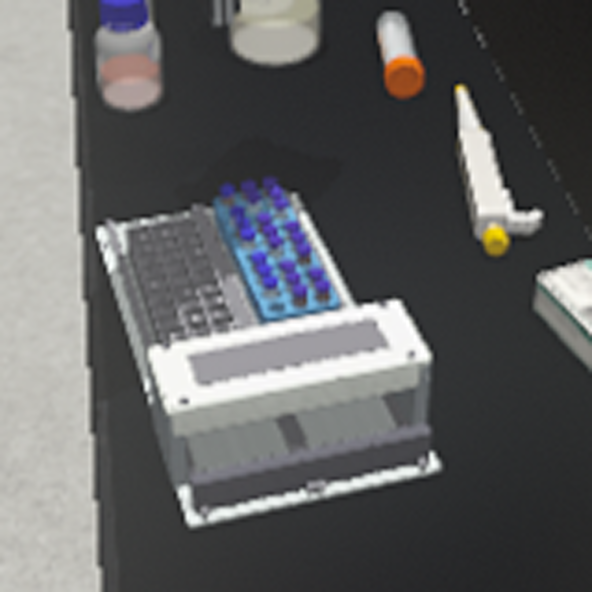

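View pics/top1.png

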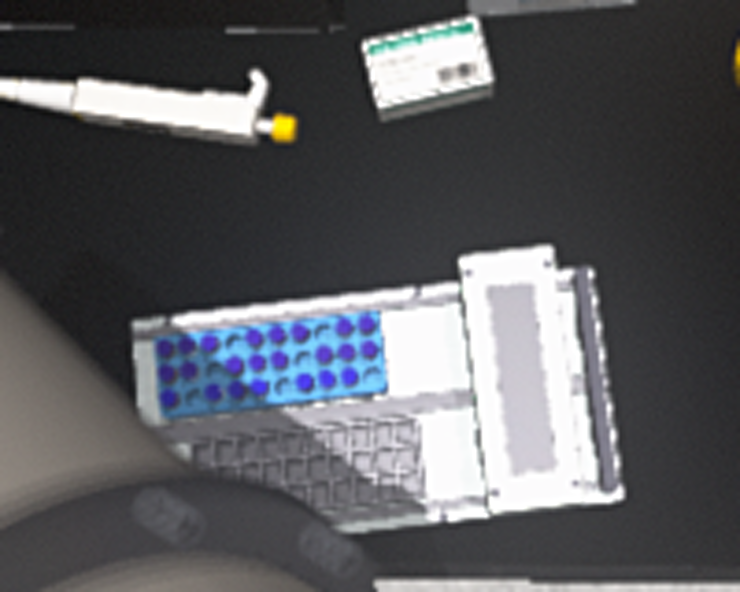

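```bash
python3 - <<'E'
from h import *
p=imaging.read_camera('side');save(p,'side2');print(proj(p,bot.get_obs()['eef_pos']))
q=imaging.read_camera('top');print(proj(q,bot.get_obs()['eef_pos']))
E
```

```text
[300.52387384 114.69430388]
[197.79901293 194.27671534]
```

View pics/side2.png

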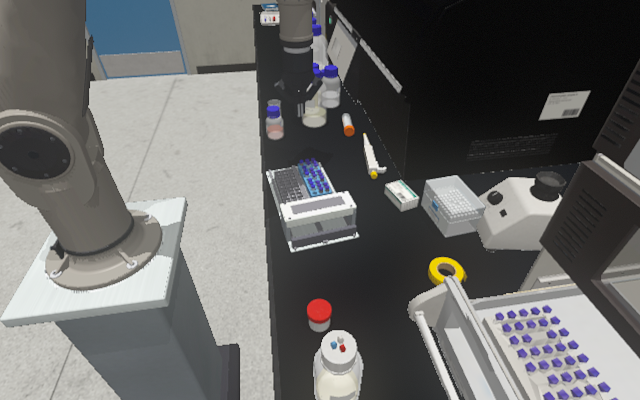

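Emit:
apply_moves(
  moves="1 0 0.02 0.16 0 0 0;1 0 0 0.16 0 0 0;1 0 0 0.16 0 0 0;1 0 0 0.16 0 0 0;1 0 0 0.16 0 0 0;1 0 0 0.16 0 0 0;1 0 0 0.1 0 0 0;1 0 0 0.06 0 0 0;1 0 0 0 0 0 0",
)

```text
t: 4.65
eef_pos: [0.4745, 0.2631, 0.0145]
tool_rot: [0.001, 0.998, 0.064, -0.001]
contact_force: [-0.3, -0.2, 0.1]
gripper_width: -0.003
```

```bash
python3 go.py 35 100 15; python3 - <<'E'
from h import *
for c in('side',):
    p=imaging.read_camera(c);a=cv2.cvtColor(p['image'],cv2.COLOR_RGB2BGR)
    a=a[110:260,240:390]
    cv2.imwrite(f'pics/{c}3.png',cv2.resize(a,None,fx=4,fy=4,interpolation=cv2.INTER_CUBIC))
E
```

```text
t 4.65 reader pos [ 35.7015736  245.31931414] z 0.014510620958366836
shift after turn, units [-0.00584645  1.21099428 -0.00407816] before turn [-1.19500485e-03  1.21101147e+00 -2.78556658e-03] turn units [ 0.0152419   0.01619334 -0.05506384]
```

View pics/side3.png

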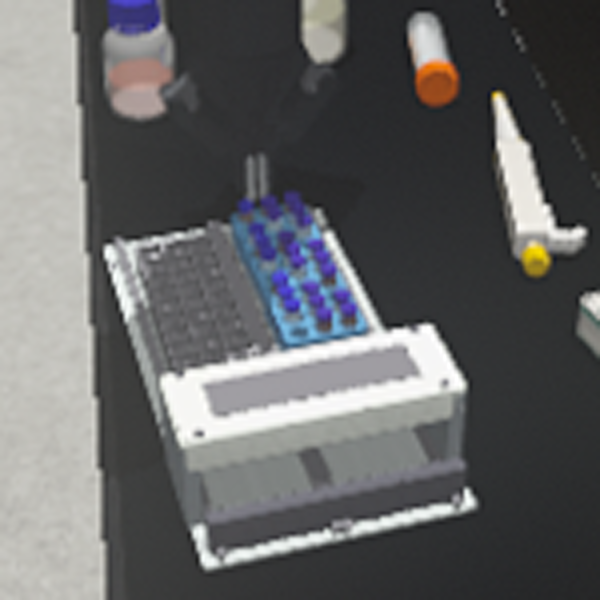

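Emit:
apply_moves(
  moves="1 0 0.06 0 0 0 0;1 0 0.06 0 0 0 0;1 0 0.06 0 0 0 0;1 0 0.06 0 0 0 0;1 0 0.06 0 0 0 0;1 0 0.06 0 0 0 0;1 0 0.06 0 0 0 0;1 0 0.06 0 0 0 0;1 0 0.06 0 0 0 0;1 0 0.06 0 0 0 0;1 0 0.06 0 0 0 0;1 0 0 0 0 0 0",
)

```text
t: 5.7
eef_pos: [0.4847, 0.183, 0.015]
tool_rot: [0.001, 0.998, 0.063, -0.0]
contact_force: [0.2, -0.3, 0.4]
gripper_width: -0.002
```

```bash
python3 go.py 35 86 15; python3 - <<'E'
from h import *
for c in('side','top'):
    p=imaging.read_camera(c);a=cv2.cvtColor(p['image'],cv2.COLOR_RGB2BGR)
    a=a[110:260,240:390] if c=='side' else a[140:260,210:370]
    cv2.imwrite(f'pics/{c}4.png',cv2.resize(a,None,fx=4,fy=4,interpolation=cv2.INTER_CUBIC))
E
```

```text
t 5.7 reader pos [ 35.28996805 164.63566985] z 0.014979602880225793
shift after turn, units [-2.41640042e-03  6.55297249e-01 -1.69975998e-04] before turn [0.000685   0.65530034 0.00115959] turn units [ 0.02904344  0.01433214 -0.06778143]
```

View pics/side4.png

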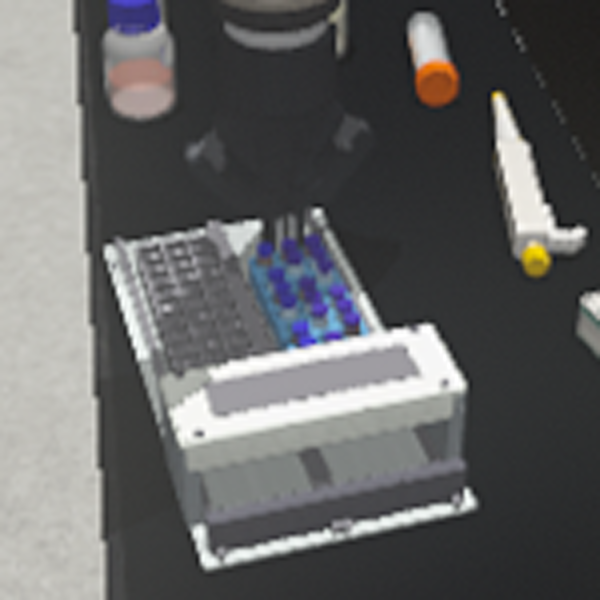

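View pics/top4.png

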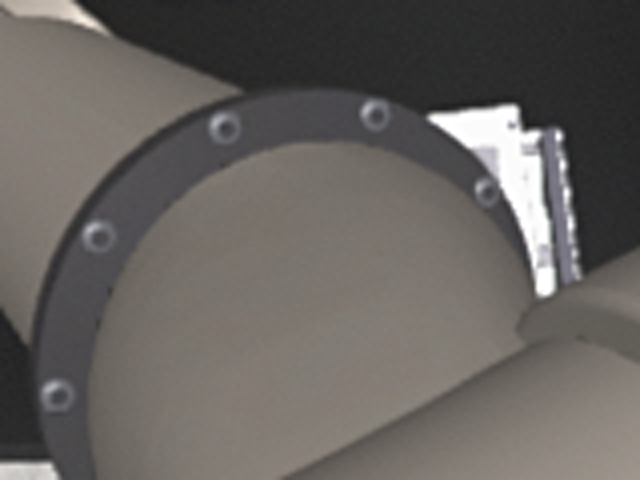

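Emit:
apply_moves(
  moves="1 0 0.06 0 0 0 0;1 0 0.06 0 0 0 0;1 0 0.06 0 0 0 0;1 0 0.06 0 0 0 0;1 0 0.06 0 0 0 0;1 0 0.06 0 0 0 0;1 0 0.06 0 0 0 0;1 0 0.06 0 0 0 0;1 0 0.06 0 0 0 0;1 0 0.02 0 0 0 0;1 0 0 0 0 0 0",
)

```text
t: 6.72
eef_pos: [0.4934, 0.1178, 0.0153]
tool_rot: [0.0, 0.998, 0.064, -0.0]
contact_force: [-0.8, 0.8, 0.9]
gripper_width: 0.0
```

```bash
python3 go.py 35 86 15; python3 - <<'E'
from h import *
for c in('side',):
    p=imaging.read_camera(c);a=cv2.cvtColor(p['image'],cv2.COLOR_RGB2BGR)
    a=a[130:260,250:380]
    cv2.imwrite(f'pics/{c}5.png',cv2.resize(a,None,fx=4.6,fy=4.6,interpolation=cv2.INTER_CUBIC))
E
```

```text
t 6.7167 reader pos [35.3956768  98.84242954] z 0.015309960003647847
shift after turn, units [-0.00329731  0.10702025  0.002583  ] before turn [-0.00286834  0.10703073  0.00265947] turn units [ 0.01018475  0.00172298 -0.05736933]
```

View pics/side5.png

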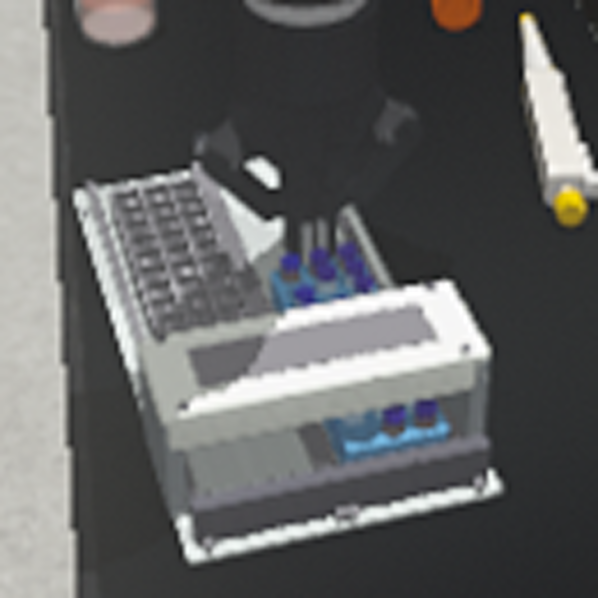

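Front is nearing the stop; a little more in small steps, watching the force.

Emit:
apply_moves(
  moves="1 0 0.02 0 0 0 0;1 0 0.02 0 0 0 0;1 0 0.02 0 0 0 0;1 0 0.01 0 0 0 0;1 0 0 0 0 0 0",
)

```text
t: 7.18
eef_pos: [0.4945, 0.1107, 0.0154]
tool_rot: [-0.0, 0.998, 0.065, 0.0]
contact_force: [-0.7, 1.2, 1.0]
gripper_width: -0.003
```

Emit:
apply_moves(
  moves="1 0 0.01 0 0 0 0;1 0 0.01 0 0 0 0;1 0 0.01 0 0 0 0;1 0 0 0 0 0 0",
)

```text
t: 7.52
eef_pos: [0.4949, 0.1071, 0.0154]
tool_rot: [-0.0, 0.998, 0.065, 0.0]
contact_force: [-0.4, 1.4, 1.5]
gripper_width: -0.002
```

Emit:
apply_moves(
  moves="1 0 0.01 0 0 0 0;1 0 0.01 0 0 0 0;1 0 0 0 0 0 0",
)

```text
t: 7.77
eef_pos: [0.4949, 0.1067, 0.0155]
tool_rot: [-0.001, 0.998, 0.065, 0.0]
contact_force: [-1.4, 6.6, 0.1]
gripper_width: -0.001
```

```bash
python3 go.py 35 86 15; python3 - <<'E'
from h import *
for c in('side',):
    p=imaging.read_camera(c);a=cv2.cvtColor(p['image'],cv2.COLOR_RGB2BGR)
    a=a[180:260,280:380]
    cv2.imwrite(f'pics/{c}6.png',cv2.resize(a,None,fx=7,fy=7,interpolation=cv2.INTER_CUBIC))
E
```

```text
t 7.7667 reader pos [35.46626768 87.60744375] z 0.015451795448403437
shift after turn, units [-0.00388556  0.01339536  0.00376496] before turn [-0.00387271  0.0134098   0.00372661] turn units [-0.0373743  -0.01247874 -0.01722756]
```

View pics/side6.png

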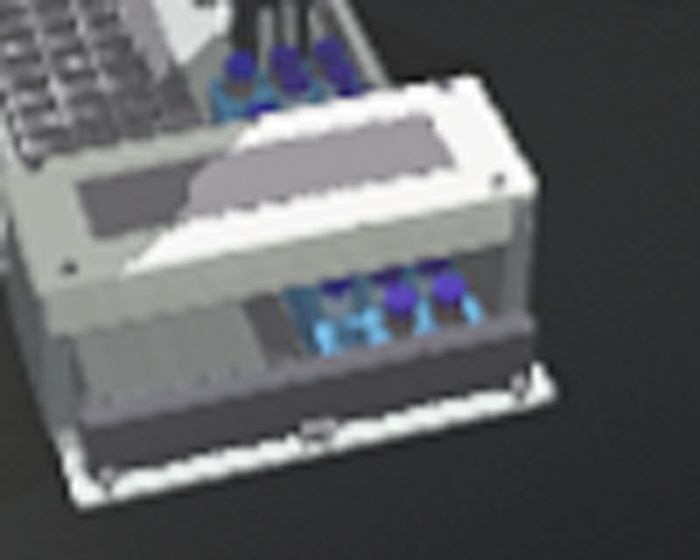

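Emit:
apply_moves(
  moves="1 0 0.01 0 0 0 0;1 0 0.01 0 0 0 0;1 0 0 0 0 0 0",
)

```text
t: 8.07
eef_pos: [0.4948, 0.1066, 0.0155]
tool_rot: [-0.003, 0.998, 0.066, 0.0]
contact_force: [-2.9, 12.0, 0.9]
gripper_width: 0.001
```

Emit:
apply_moves(
  moves="1 0 -0.03 0 0 0 0;1 0 -0.05 0 0 0 0;1 0 -0.1 0 0 0 0;1 0 -0.15 0 0 0 0;1 0 -0.2 0 0 0 0;1 0 -0.2 0 0 0 0;1 0 -0.2 0 0 0 0;1 0 -0.2 0 0 0 0;1 0 -0.15 0 0 0 0;1 0 -0.1 0 0 0 0;1 0 0 -0.1 0 0 0;1 0 0 -0.2 0 0 0",
)

```text
t: 9.07
eef_pos: [0.4721, 0.2654, 0.0499]
tool_rot: [0.002, 0.998, 0.065, -0.002]
contact_force: [0.5, -0.8, -0.1]
gripper_width: 0.001
```

Emit:
apply_moves(
  moves="1 0 0 -0.25 0 0 0;1 0 0 -0.25 0 0 0;1 0 0 -0.25 0 0 0;1 0 0 -0.25 0 0 0;1 0 0 -0.2 0 0 0;1 0 0 -0.1 0 0 0;1 0 0 0 0 0 0;1 0 0 0 0 0 0",
)

```text
t: 9.73
eef_pos: [0.4742, 0.2655, 0.2072]
tool_rot: [0.0, 0.998, 0.064, 0.0]
contact_force: [-0.1, -0.2, -1.3]
gripper_width: -0.003
```

```bash
python3 go.py 35 250 15; python3 - <<'E'
from h import *
np.set_printoptions(precision=1,suppress=True)
th=7.55*np.pi/180;R=np.array([[np.cos(th),-np.sin(th)],[np.sin(th),np.cos(th)]]);O=np.array([.4713,.0152])
for c in('side','top'):
    p=imaging.read_camera(c);a=cv2.cvtColor(p['image'],cv2.COLOR_RGB2BGR)
    a=a[150:255,255:365] if c=='side' else a[160:256,215:365]
    cv2.imwrite(f'pics/{c}7.png',cv2.resize(a,None,fx=5,fy=5,interpolation=cv2.INTER_CUBIC))
    print(c)
    for n in('vial_rack_center','empty_rack_center'):
        for r in nets.spot_point(p,n)[:2]: print(n,r['score'],1e3*R.T@(atz(p,r['location'],.016)[:2]-O))
E
```

```text
t 9.7333 reader pos [ 35.78911973 247.71654078] z 0.20723970590316462
shift after turn, units [-0.006576   -0.01902883  1.60199755] before turn [-0.00743208 -0.02031745  1.60197798] turn units [ 0.01176829 -0.00696284 -0.05632067]
side
vial_rack_center 0.75 [42.1  3.4]
empty_rack_center 0.69 [-27.6 120.8]
top
vial_rack_center 0.6 [38.2 -0.5]
empty_rack_center 0.72 [-26.  117.3]
```

View pics/side7.png

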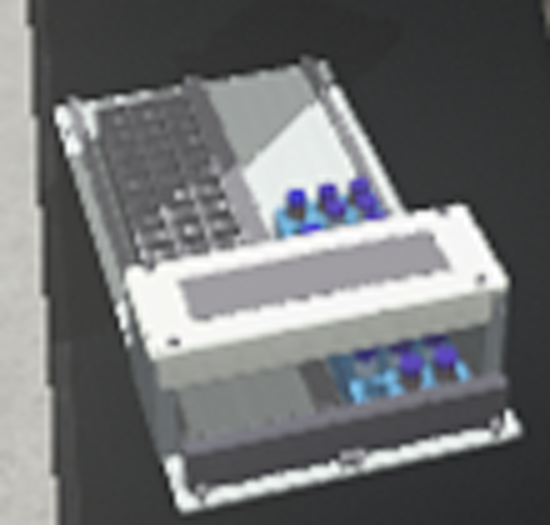

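View pics/top7.png

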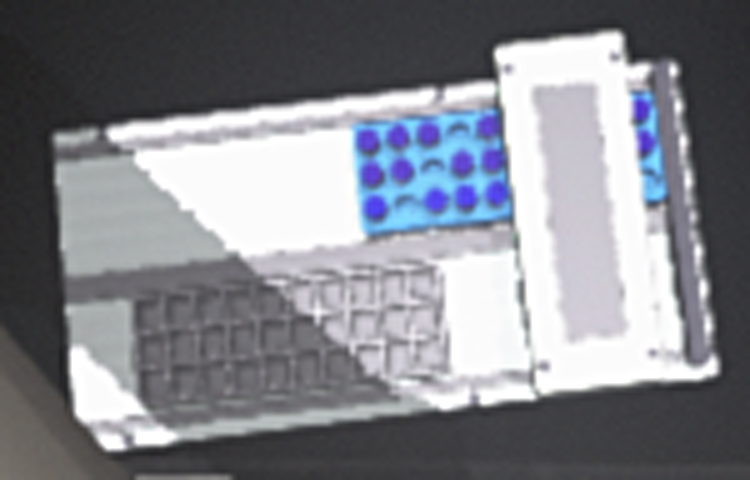

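```bash
python3 -c "
from h import *
print(bot.hand_in())"
```

```text
the job is handed in; nothing more can be done
None
```

I pushed the blue rack along its lane, under the reading head, until it reached the end stop. I then backed the shut gripper off, raised it clear and handed the job in. The robot clock read about 10 s, well inside the 29 s limit.

- **Home at the stop:** the push came to a halt at the end stop, and the force rose from about 1 N to 12 N with no further movement. After I backed away, the top picture shows the front end on the dark stop bar. The networks put the rack's centre at reader y ≈ -0.5 mm from the top camera and +3.4 mm from the side camera. I take that difference as network and calibration error.
- **Down on the lane:** both pictures show the blue rack flat in its lane.
- **Empty rack:** the grey rack's edges are at the same pixels in the top picture as at the start, so it did not move.
- **Clear of everything:** the gripper was about 0.2 m above the work surface, past the loading end. The last measured force was about 1 N along z, which is within the sensor noise seen earlier in free air.

No check failed. The only disagreement was the few millimetres between the two cameras.

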